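Click out the marking crayon and lay it on its rest

TASK

Get the retractable marking crayon ready for marking chipped pots: pick it up, and holding it clear of the table push its end button fully home against the upright face of the steel bench stop, so that the crayon tip comes out. Then lay it gently, released, in both forks of the wooden rest, centred, with the crayon tip out over the small white tile. Leave the plain holder without a button and the pots where they stand.

Things in the scene. Friction and masses are not known exactly. Their poses are not given: they have to be found in the camera images.
- marker_center (a point): Centre of the retractable marking crayon (loose, about 110 g), lying flat. Grey square barrel 120 long, 30 x 30 mm; centre 15 mm above its underside. x runs along the barrel's axis towards the round steel end button (22 mm wide, its end at x = +78 mm when out); z up. At -x a black tapered nose 20 mm long ends at x = -80 mm; the 9 mm wide crayon tip comes out there, to x = -92 mm when clicked.
- marker_button (a joint): How far the marking crayon's end button is pushed in, m: 0 fully out, 0.012 fully home (starts at 0 to 0.003). Button and crayon tip are one sliding piece on the barrel's axis, held by friction: about 4 N moves it and it stays where it is left; pushing on the tip would slide it back.
- button_end (a point): Middle of the end face of the steel button on the marking crayon; moves with the button. Axes as for the marking crayon (x points out of the button).
- bench_stop: Fixed steel bench stop: an upright plate 120 wide, 100 high and 10 mm thick, on a foot that reaches 80 mm behind it, with two gussets behind. Origin: on the table under the middle of the plate's front face. Its x axis points into the plate, square to that flat face; the front side (-x) is free.
- rest: Fixed wooden rest for the marking crayon. Origin on the table midway between its two forks, z up. Forks at x = -42 and +42 mm, each 14 mm thick along x (70 mm free between them): fork floor 34 mm above the table, prongs to 50 mm, 42 mm wide inside (along y). A barrel lying in them has its centre at z = 49 mm. Base board 66 mm wide, 8 mm thick, from x = -135 to +60 mm.
- tile (a point): Middle of the top of the white glazed tile on the rest's board, 50 x 50 mm, 15 mm above the table, 105 mm to the -x side of the rest's middle. The crayon tip belongs over it, the button at the rest's other end (+x). Axes as the rest's.
- holder_center (a point): Centre of the plain crayon holder (loose, to be left alone): the same grey barrel, 120 x 30 x 30 mm, lying flat, but with a blunt black square plug at each end, no button and no tapered nose; 142 mm long overall. x along the barrel.
- vase_center (a point): A pale glazed flared vase with a tail-shaped handle (loose, to be left alone), 185 high, 144 mm across the rim, 86 mm across the foot; this point is on its axis, 90 mm above the table.
- planter_center (a point): A square glazed open planter (loose, to be left alone), 100 x 100 x 100 mm; this point is at its centre.
Mind the look-alikes: they are no part of the job. Leave any red look-alike of the part that bears marker_center alone.

How it is judged:
On the way:
1. the button is pushed home (at least 10 of 12 mm) while its end touches the front face of the bench stop, with the marking crayon held clear of the table (value of joint marker_button above 0.01 m and contact force between marker_button and bench_stop above 0.5 N and x of button_end in the frame of bench_stop between -0.006 and 0.004 m and height (world z) of marker_center above 0.022 m), for 0.04 s.
At the end, for the whole second after the job is handed in: The marking crayon lies released and at rest in both forks (centre within 16 mm of the rest's middle along it, 9 mm across, height 44 to 54 mm, within 0.2 rad of the rest's direction), tip on the tile's side, with its button still at least 9 of 12 mm in (x of marker_center in the frame of rest between -0.016 and 0.016 m and y of marker_center in the frame of rest between -0.009 and 0.009 m and z of marker_center in the frame of rest between 0.044 and 0.054 m and x of button_end in the frame of rest above 0.03 m and angle between the x axis of marker_center and the x axis of rest, either way round below 0.2 rad and value of joint marker_button above 0.009 m and linear speed of marker below 0.02 m/s and contact force between the fingers and marker below 0.1 N); the robot touches nothing.
It fails at once if the plain holder is moved by more than 30 mm (distance of holder_center from where it was at the start of the episode above 0.03 m).
It fails at once if the vase or the planter is moved by more than 30 mm (distance of any of vase_center, planter_center from where it was at the start of the episode above 0.03 m).
It fails at once if the marking crayon hits the rest with more than 45 N (dropped or thrown in) (contact force between marker and rest above 45 N).
It fails at once if the fingers push the button (contact force between the fingers and marker_button above 2 N).
It also fails if it takes over 48 s, if anything falls off the work surface, if the arm or the gripper's body presses on something with over 40 N, if the wrist force passes 120 N, or if a joint passes its speed limit or range.

ROBOT

A 6-joint arm with a two-finger parallel gripper is mounted at the origin on the work surface. World frame = base frame: x ahead of the robot, y to its left, z up, the work surface at z = 0. Lengths are in m, angles in rad, forces in N, time in s.
With the tool pointing down it reaches from about 0.3 to 0.875 m from the base axis. Payload 6.4 kg.
Tool frame: the origin (TCP) lies midway between the tips of the shut fingers; the grasp point (between the pads) lies 19 mm behind it (grasp_offset is the distance from the TCP to the grasp point, in m); z points along the fingers, y is the line along which they close (so a half turn about z gives the same grasp; the last joint's range is limited). The gripper opens to 85 mm and grips with 20 to 120 N. Pads are 22 mm wide; open, the fingers measure 114 mm over their backs; the gripper's body (76 mm by 85 mm) begins 54 mm behind the grasp point. The pads swing forward as they close: fully open they stand 13 mm farther back than shut.
Start: joints at [-1.446, 0.181, 1.607, -0, 1.354, -0.206], TCP at [0.187, -0.544, 0.231] pointing down, gripper open.
Joint ranges: [-2.99, 2.99], [-0.89, 2.07], [0.3, 2.58], [-1.14, 4.28], [0, 2.63], [-3.12, 3.12]. Speed limits (rad/s): [2.57, 2.57, 3.01, 3.14, 3.14, 3.14].

INTERFACE

Orientations are given as a unit quaternion [w, x, y, z].
In Python, from bench import * gives the robot as it stands. The module is installed in compiled form; this text tells all that it offers.
- The arm moves only by the tool servo_tool, never from a script. Its argument "commands" is text: rows parted by semicolons, each of 7 numbers parted by spaces: the turn, a rotation vector about the tool's x, y, z in rad, then the shift along the tool's x, y, z in mm, then the opening, from 0 (shut) to 1 (fully open). In form: wx wy wz dx dy dz claw; .... A call has 1 to 5 rows; each row shifts and turns the commanded pose from where the row before left it, along the tool's axes as they then stand; what a row does not reach is not made up. A row lasts 1/8 s, in which the tool goes at most 62.5 mm and 10.7 degrees, less where a joint would pass 70% of its speed; a pose out of reach is approached as far as the arm can. A call with a gripper value outside its range is refused whole. The fingers move at their own pace and stop on an object; the grip force is fixed at half the most. Time passes only in rows, so rows that do not move let the fingers close. It gives the time, the measured TCP pose, the force, the opening and the grip force at its end, in the units of the state.
- get_obs(): the state, without advancing time (a new reading comes with each control period).
- camera(name): name is "scene" or "top"; returns the picture (384x512x3 uint8, blue, green, red); there is no depth.
- calibration(name): a dict with "fx", "fy", "cx", "cy" (pixels), "R" (3x3) and "t" (3): a world point X has camera coordinates R X + t. Camera axes: x right, y down, z forward; pixel columns grow to the right and rows downward; lengths in m; the calibration is good to about 2 mm. A picture is of the moment at which its call begins. calibration takes no time and is no camera call.
- hand_in(): hands the job in; it is judged then, once.
The state is a dict: "time_s": time; "q": joint angles; "dq": joint speeds; "joint_efforts": joint torques, N m; "eef_pos": TCP position; "eef_rot": TCP orientation; "wrist_force": force on the tool from outside, world axes, zero at the start; "torque": the same for the moment, N m; "opening": opening from 0.0 (shut) to 1.0 (fully open); "grasp_force": force on a finger pad.
Only numpy, scipy, OpenCV 4.12 (cv2) and the standard library are available. Lean on these libraries where they do the work, as an engineer would, in place of code of your own. Each camera call takes 0.05 s, during which the arm holds its last target. There are 200 camera calls.

## Working session

There is one attempt and no reset: what is moved stays moved. The work goes in short steps, Python scripts to look and compute and a tool call to move; the robot and the scene stay as the last step left them, time stands still between calls to the robot, and variables do not carry over. Pictures are saved under pics/ and viewed, at most 10 in all, crops included, and the job is handed in when it is done.

Besides the shell and the picture viewer there is one more tool, called after "Request:" as name(argument=value, ...) on one line, values as JSON. servo_tool: Moves the arm, as the interface text tells. Its arguments: {"type":"object","properties":{"commands":{"type":"string"}},"required":["commands"]}

```bash
mkdir -p pics; python3 - <<'E'
from bench import *
import cv2
for n in("top","scene"):
    im=camera(n);cv2.imwrite(f"pics/{n}0.png",im);c=calibration(n);print(n,c)
print(get_obs())
E
```

```text
top {'fx': 399.2665831250111, 'fy': 399.2665831250111, 'cx': 254.01727912698382, 'cy': 194.88211653981216, 'R': array([[-0.01356847, -0.99989189, -0.00566544],
       [-0.99709469,  0.0139548 , -0.0748829 ],
       [ 0.07495387,  0.00463294, -0.99717624]]), 't': array([-0.04879322,  0.54851064,  1.16406482])}
scene {'fx': 423.38791561973176, 'fy': 423.38791561973176, 'cx': 255.86925159609737, 'cy': 193.26246027561479, 'R': array([[-0.60687232,  0.7947109 , -0.01185638],
       [ 0.67865394,  0.510367  , -0.52816129],
       [-0.41368443, -0.32857285, -0.84906129]]), 't': array([ 0.37703877, -0.30021943,  1.38162569])}
{'time_s': 0.1, 'q': array([-1.44626282e+00,  1.81474895e-01,  1.60788848e+00, -2.35404748e-05,
        1.35378156e+00, -2.06267826e-01]), 'dq': array([ 1.29227009e-04, -5.15213303e-04, -2.51564210e-03, -1.99844702e-03,
       -7.63507123e-05,  1.48872069e-03]), 'joint_efforts': array([ 2.17313159e-04, -4.45879269e+01, -3.52239418e+01, -3.75064301e-04,
        4.10824228e-03,  1.97744788e-05]), 'eef_pos': array([ 0.18672628, -0.54332612,  0.23047909]), 'eef_rot': array([-7.75963182e-04,  9.86351750e-01,  1.64650002e-01,  2.02272820e-05]), 'wrist_force': array([-1.00419741, -0.63407454, -0.22634642]), 'torque': array([ 0.04522802, -0.03304017,  0.00028813]), 'grasp_force': 0.0, 'opening': 0.9968437817954205}
```

View pics/top0.png

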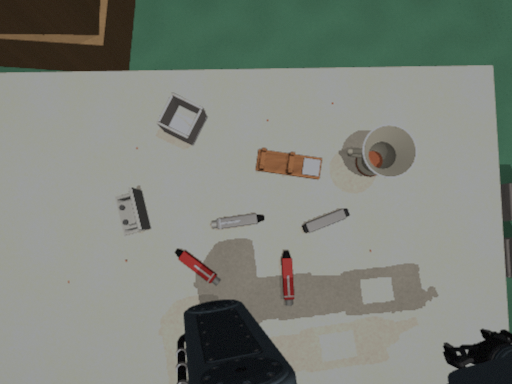

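View pics/scene0.png

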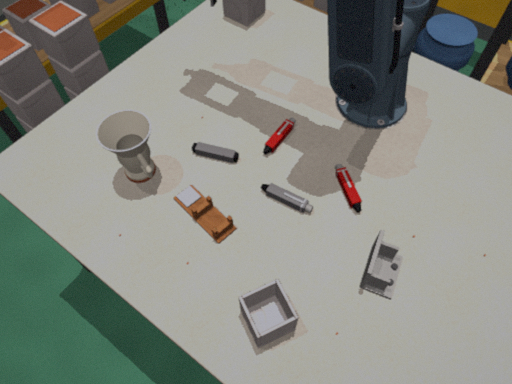

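```bash
cat > h.py <<'E'
from bench import *
import cv2, numpy as np
def ray(n,u,v,z):
    c=calibration(n);R,t=c["R"],c["t"]
    o=-R.T@t; d=R.T@np.array([(u-c["cx"])/c["fx"],(v-c["cy"])/c["fy"],1])
    return o+d*(z-o[2])/d[2]
def proj(n,X):
    c=calibration(n);p=c["R"]@np.array(X)+c["t"]
    return c["cx"]+c["fx"]*p[0]/p[2], c["cy"]+c["fy"]*p[1]/p[2]
E
python3 - <<'E'
import cv2,numpy as np
t=cv2.imread("pics/top0.png");s=cv2.imread("pics/scene0.png")
z=lambda im,x,y,w,h,k:cv2.resize(im[y:y+h,x:x+w],None,fx=k,fy=k,interpolation=cv2.INTER_CUBIC)
out=np.zeros((600,800,3),np.uint8)
def put(a,x,y):out[y:y+a.shape[0],x:x+a.shape[1]]=a
put(z(t,200,140,130,95,4),0,0)      # marker/rest  scale4
put(z(t,110,180,45,60,6),525,0)     # stop scale 6
put(z(s,255,175,65,45,4),0,385)
put(z(s,355,225,55,80,2.5),270,385)
put(z(s,165,180,80,65,4),420,385-45) if False else put(z(s,165,180,80,65,3),420,390)
cv2.imwrite("pics/c1.png",out)
E
```

```text
(no output)
```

View pics/c1.png

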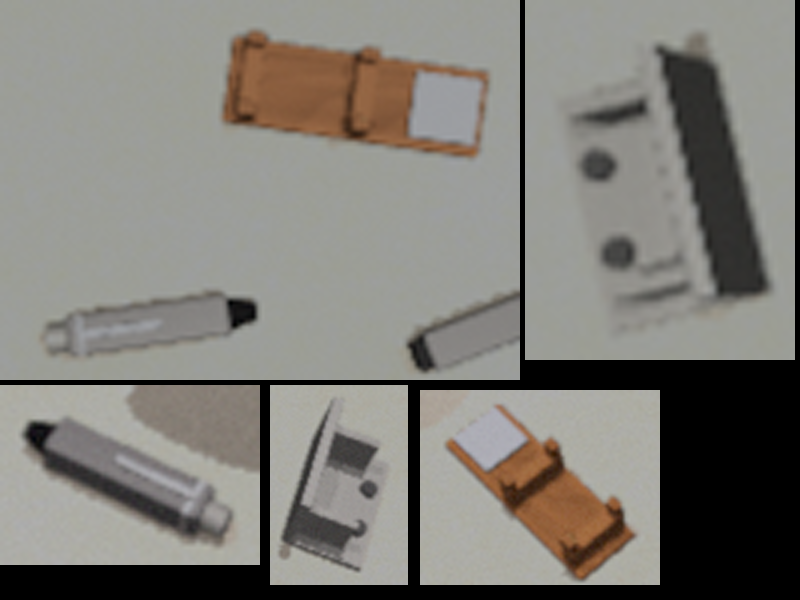

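```bash
python3 - <<'E'
from h import *
A=lambda x,y,z:ray("top",200+x/4-.375,140+y/4-.375,z)
S=lambda x,y,z:ray("top",110+(x-525)/6-.4,180+y/6-.4,z)
np.set_printoptions(precision=4,suppress=True)
b=A(44,339,.015);n=A(256,311,.015);d=b-n
ax=d/np.linalg.norm(d)
print("button",b,"nose",n,"len",np.linalg.norm(d),"yaw",np.arctan2(d[1],d[0]))
print("centre from nose",n+ax*.08," from button",b-ax*.0765, "barrel top corners c",np.mean([A(75,318,.03),A(219,293,.03),A(230,327,.03),A(84,355,.03)],0))
for z,p in((0,((714,60),(769,292))),(.1,((664,50),(716,296)))):
    q=[S(*k,z) for k in p];e=q[0]-q[1];print("stop",z,q,"w",np.linalg.norm(e),"normal yaw",np.arctan2(e[1],e[0])+np.pi/2, "mid",(q[0]+q[1])/2)
c=[A(x,y,.008) for x,y in((235,37),(488,72),(476,155),(224,123))]
e=c[0]+c[3]-c[1]-c[2];print("board",np.linalg.norm(e)/2,np.linalg.norm(c[0]-c[3]),"yaw",np.arctan2(e[1],e[0]))
ex=e/np.linalg.norm(e);m=np.mean(c,0);print("rest origin",m+ex*.0375)
t=np.mean([A(x,y,.015) for x,y in((413,68),(482,77),(477,144),(407,136))],0);print("tile",t,"->",t+ex*.105)
for P in (m+ex*.0375, b): print(np.linalg.norm(P[:2]))
# scene check
B=lambda x,y,z:ray("scene",255+x/4-.375,175+(y-385)/4-.375,z)
b2=B(228,521,.015);n2=B(27,432,.015);print("scene",b2,n2)
print("base px", proj("top",[0,0,0]))
E
```

```text
button [0.4623 0.0735 0.015 ] nose [ 0.4809 -0.0839  0.015 ] len 0.15855855011571152 yaw 1.688240507678222
centre from nose [ 0.4715 -0.0045  0.015 ]  from button [ 0.4713 -0.0024  0.015 ] barrel top corners c [ 0.4727 -0.0074  0.03  ]
stop 0 [array([0.5701, 0.2852, 0.    ]), array([0.4531, 0.2567, 0.    ])] w 0.12040548403848403 normal yaw 1.8094697392874204 mid [0.5116 0.2709 0.    ]
stop 0.1 [array([0.5659, 0.2795, 0.1   ]), array([0.4521, 0.2545, 0.1   ])] w 0.1164301716046934 normal yaw 1.7867432866853339 mid [0.509 0.267 0.1  ]
board 0.19172651912366806 0.06601984780053938 yaw 1.4231307521790477
rest origin [ 0.6468 -0.1245  0.008 ]
tile [ 0.632  -0.2275  0.015 ] -> [ 0.6475 -0.1237  0.015 ]
0.6586301530627436
0.46810375382731384
scene [0.4628 0.0705 0.015 ] [ 0.4874 -0.0825  0.015 ]
base px (np.float64(237.28152696661516), np.float64(383.0176601020412))
```

```bash
cat >> h.py <<'E'
from scipy.spatial.transform import Rotation as Rot
def plan(target,yaw,N):
    """print rows (tool axes at each row start) to target TCP, tool x at yaw, pointing down"""
    o=get_obs();p=o["eef_pos"];R=Rot.from_quat(np.roll(o["eef_rot"],-1))
    Rt=Rot.from_matrix(np.array([[np.cos(yaw),np.sin(yaw),0],[np.sin(yaw),-np.cos(yaw),0],[0,0,-1]]))
    w=(R.inv()*Rt).as_rotvec();d=(np.array(target)-p)/N*1000
    print("pos",p.round(4),"yaw",round(np.arctan2(*R.as_matrix()[[1,0],0]),4),"t",o["time_s"],"F",o["wrist_force"].round(1),"turn",w.round(3),"q",o["q"].round(2))
    for i in range(N):
        s=(R*Rot.from_rotvec(w*i/N)).inv().apply(d)
        print(*(w/N).round(3),*s.round(1))
E
python3 -c "
from h import *
plan([.472,-.0045,.12],1.70,13)"
```

```text
pos [ 0.1867 -0.5433  0.2305] yaw 0.3308 t 0.1 F [-1.  -0.6 -0.2] turn [-1.000e-03 -1.000e-03 -1.369e+00] q [-1.45  0.18  1.61 -0.    1.35 -0.21]
-0.0 -0.0 -0.105 34.2 -32.1 8.6
-0.0 -0.0 -0.105 37.4 -28.3 8.6
-0.0 -0.0 -0.105 40.2 -24.2 8.5
-0.0 -0.0 -0.105 42.5 -19.8 8.5
-0.0 -0.0 -0.105 44.3 -15.3 8.5
-0.0 -0.0 -0.105 45.7 -10.5 8.5
-0.0 -0.0 -0.105 46.6 -5.7 8.5
-0.0 -0.0 -0.105 46.9 -0.7 8.5
-0.0 -0.0 -0.105 46.7 4.2 8.5
-0.0 -0.0 -0.105 46.0 9.1 8.5
-0.0 -0.0 -0.105 44.8 13.9 8.5
-0.0 -0.0 -0.105 43.1 18.5 8.5
-0.0 -0.0 -0.105 40.9 22.9 8.5
```

Request:
servo_tool(commands="0 0 -0.105 34 -32 8.5 0.8; 0 0 -0.105 37.5 -28 8.5 0.8; 0 0 -0.105 40 -24 8.5 0.8; 0 0 -0.105 42.5 -20 8.5 0.8; 0 0 -0.105 44.5 -15 8.5 0.8")

```text
time_s: 0.72
eef_pos: [0.2972, -0.3356, 0.1882]
eef_rot: [-0.0, 0.909, 0.416, 0.0]
wrist_force: [1.1, -0.1, -0.2]
opening: 0.803
grasp_force: 0.0
```

Request:
servo_tool(commands="0 0 -0.105 45.5 -10.5 8.5 0.8; 0 0 -0.105 46.5 -5.5 8.5 0.8; 0 0 -0.105 47 -0.5 8.5 0.8; 0 0 -0.105 46.5 4 8.5 0.8; 0 0 -0.105 46 9 8.5 0.8")

```text
time_s: 1.35
eef_pos: [0.4074, -0.1292, 0.146]
eef_rot: [0.0, 0.77, 0.638, 0.0]
wrist_force: [0.3, 0.4, -0.4]
opening: 0.798
grasp_force: 0.0
```

Request:
servo_tool(commands="0 0 -0.105 45 14 8.5 0.8; 0 0 -0.105 43 18.5 8.5 0.8; 0 0 -0.105 41 23 8.5 0.8; 0 0 0 0 0 0 0.8")

```text
time_s: 1.85
eef_pos: [0.4735, -0.0037, 0.1198]
eef_rot: [-0.001, 0.66, 0.752, -0.0]
wrist_force: [-0.4, 0.4, -0.5]
opening: 0.802
grasp_force: 0.0
```

```bash
python3 -c "
from h import *
plan([.472,-.0045,.003],1.70,5)
t=camera('top');s=camera('scene')
z=lambda im,x,y:cv2.resize(im[y:y+80,x:x+110],None,fx=7,fy=3.7*1)
a=cv2.resize(t[180:260,190:300],None,fx=3.6,fy=3.6);b=cv2.resize(s[150:230,240:350],None,fx=3.6,fy=3.6)
cv2.imwrite('pics/g1.png',np.hstack([a,b]))"
```

```text
pos [ 0.4735 -0.0037  0.1198] yaw 1.7009 t 1.85 F [-0.4  0.4 -0.5] turn [-0.002 -0.001  0.001] q [-0.26  0.09  1.95  0.    1.1  -0.39]
-0.0 -0.0 0.0 -0.1 -0.3 23.4
-0.0 -0.0 0.0 -0.1 -0.3 23.4
-0.0 -0.0 0.0 -0.1 -0.3 23.4
-0.0 -0.0 0.0 -0.1 -0.3 23.4
-0.0 -0.0 0.0 -0.1 -0.3 23.4
```

View pics/g1.png

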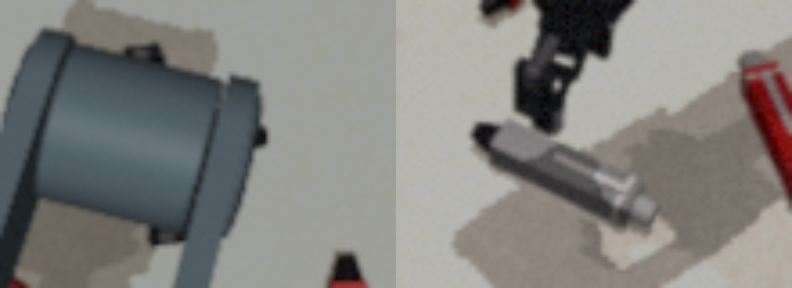

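The arm hides the marker from above. In the scene view it lies undisturbed at about (285,195), under the fingers. I'll descend and grip.

Request:
servo_tool(commands="0 0 0 0 -0.5 23 0.8; 0 0 0 -0.5 0 23 0.8; 0 0 0 0 -0.5 23 0.8; 0 0 0 0 0 23 0.8; 0 0 0 0 0 24 0.8")

```text
time_s: 2.58
eef_pos: [0.4725, -0.0086, 0.0045]
eef_rot: [0.0, 0.663, 0.749, 0.0]
wrist_force: [-0.4, 0.3, -0.5]
opening: 0.799
grasp_force: 0.0
```

Request:
servo_tool(commands="0 0 0 0 0 0 0; 0 0 0 0 0 0 0; 0 0 0 0 0 0 0; 0 0 0 0 0 0 0; 0 0 0 0 0 0 0")

```text
time_s: 3.2
eef_pos: [0.4735, -0.0076, 0.006]
eef_rot: [0.001, 0.662, 0.75, 0.0]
wrist_force: [-2.1, -3.2, 6.4]
opening: 0.342
grasp_force: 60.4
```

Request:
servo_tool(commands="0 0 0 0 0 -15 0; 0 0 0 0 0 -15 0; 0 0 0 0 0 -15 0; 0 0 0 0 0 0 0")

```text
time_s: 3.7
eef_pos: [0.4739, -0.0073, 0.0516]
eef_rot: [0.002, 0.661, 0.75, 0.001]
wrist_force: [0.8, 0.0, -1.8]
opening: 0.339
grasp_force: 59.5
```

```bash
python3 -c "
from h import *
plan([.540,.150,.053],1.80,5)
t=camera('top');s=camera('scene')
a=cv2.resize(t[180:260,190:300],None,fx=3.6,fy=3.6);b=cv2.resize(s[140:220,250:360],None,fx=3.6,fy=3.6)
cv2.imwrite('pics/g2.png',np.hstack([a,b]))"
```

```text
pos [ 0.4739 -0.0073  0.0516] yaw 1.696 t 3.7 F [ 0.8  0.  -1.8] turn [ 0.003  0.002 -0.104] q [-0.27  0.21  1.99  0.    0.94 -0.39]
0.001 0.0 -0.021 29.6 17.0 -0.3
0.001 0.0 -0.021 29.2 17.7 -0.3
0.001 0.0 -0.021 28.8 18.3 -0.3
0.001 0.0 -0.021 28.5 18.9 -0.3
0.001 0.0 -0.021 28.1 19.4 -0.3
```

View pics/g2.png

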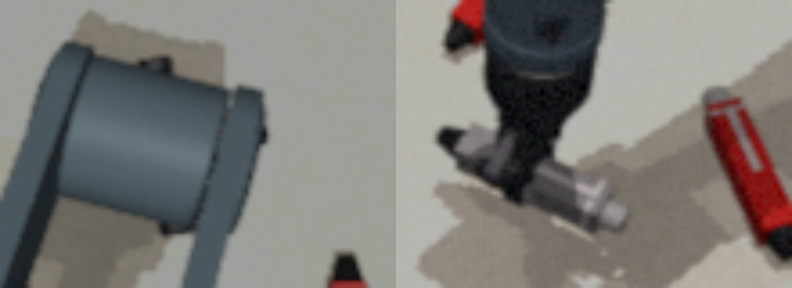

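Held at mid-barrel and lifted level; now to a point in front of the stop.

Request:
servo_tool(commands="0 0 -0.021 29.5 17 0 0; 0 0 -0.021 29 17.5 0 0; 0 0 -0.021 29 18.5 0 0; 0 0 -0.021 28.5 19 0 0; 0 0 -0.021 28 19.5 0 0")

```text
time_s: 4.42
eef_pos: [0.5385, 0.1512, 0.0488]
eef_rot: [-0.001, 0.621, 0.784, -0.001]
wrist_force: [0.0, -0.3, -1.4]
opening: 0.342
grasp_force: 59.4
```

```bash
python3 -c "
from h import *
plan([.531,.190,.053],1.80,5)
t=camera('top');s=camera('scene')
a=cv2.resize(t[160:260,100:210],None,fx=3.6,fy=3.6);b=cv2.resize(s[200:300,310:420],None,fx=3.6,fy=3.6)
cv2.imwrite('pics/g3.png',np.hstack([a,b]))"
```

```text
pos [0.5385 0.1512 0.0488] yaw 1.8015 t 4.425 F [ 0.  -0.3 -1.4] turn [-0.002 -0.     0.002] q [ 0.06  0.38  1.77 -0.    1.   -0.17]
-0.0 -0.0 0.0 7.9 0.3 -0.8
-0.0 -0.0 0.0 7.9 0.3 -0.8
-0.0 -0.0 0.0 7.9 0.3 -0.8
-0.0 -0.0 0.0 7.9 0.3 -0.8
-0.0 -0.0 0.0 7.9 0.3 -0.8
```

View pics/g3.png

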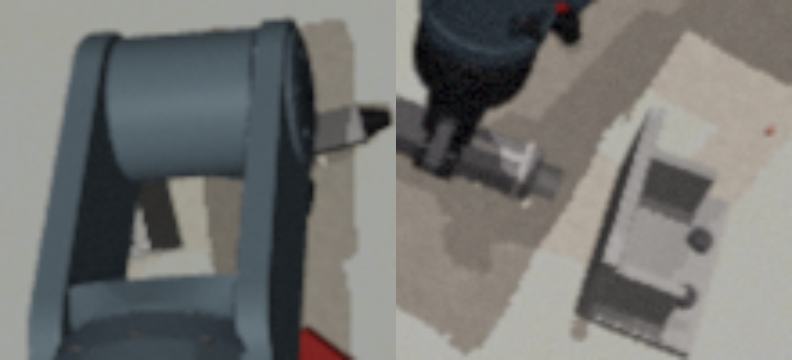

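Button points squarely at the plate with about 40 mm to go. Advance in small steps.

Request:
servo_tool(commands="0 0 0 8 0 0 0; 0 0 0 8 0 0 0; 0 0 0 8 0 0 0; 0 0 0 6 0 0 0; 0 0 0 3 0 0 0")

```text
time_s: 5.15
eef_pos: [0.5312, 0.1826, 0.0499]
eef_rot: [0.0, 0.621, 0.784, 0.0]
wrist_force: [-0.3, -0.6, -1.5]
opening: 0.341
grasp_force: 59.6
```

Request:
servo_tool(commands="0 0 0 2 0 0 0; 0 0 0 2 0 0 0; 0 0 0 2 0 0 0")

```text
time_s: 5.52
eef_pos: [0.5299, 0.1882, 0.0498]
eef_rot: [-0.0, 0.621, 0.784, -0.0]
wrist_force: [0.5, 0.1, -1.7]
opening: 0.342
grasp_force: 59.6
```

Request:
servo_tool(commands="0 0 0 2 0 0 0; 0 0 0 2 0 0 0")

```text
time_s: 5.78
eef_pos: [0.5292, 0.1917, 0.0498]
eef_rot: [0.0, 0.621, 0.784, -0.0]
wrist_force: [0.4, -3.8, -1.0]
opening: 0.337
grasp_force: 59.6
```

Request:
servo_tool(commands="0 0 0 2 0 0 0; 0 0 0 2 0 0 0; 0 0 0 2 0 0 0; 0 0 0 1.5 0 0 0")

```text
time_s: 6.28
eef_pos: [0.5274, 0.1994, 0.0498]
eef_rot: [0.0, 0.621, 0.784, -0.0]
wrist_force: [0.1, -4.2, -1.5]
opening: 0.335
grasp_force: 59.6
```

Request:
servo_tool(commands="0 0 0 1 0 0 0; 0 0 0 1 0 0 0")

```text
time_s: 6.52
eef_pos: [0.5269, 0.2014, 0.0498]
eef_rot: [0.0, 0.621, 0.784, -0.0]
wrist_force: [0.9, -3.9, -1.8]
opening: 0.34
grasp_force: 59.6
```

Request:
servo_tool(commands="0 0 0 1 0 0 0; 0 0 0 1 0 0 0")

```text
time_s: 6.78
eef_pos: [0.527, 0.2017, 0.0499]
eef_rot: [0.001, 0.621, 0.784, -0.001]
wrist_force: [2.1, -13.2, -0.8]
opening: 0.337
grasp_force: 59.6
```

Request:
servo_tool(commands="0 0 0 1 0 0 0; 0 0 0 0 0 0 0; 0 0 0 0 0 0 0")

```text
time_s: 7.15
eef_pos: [0.527, 0.2017, 0.0499]
eef_rot: [0.002, 0.621, 0.784, -0.001]
wrist_force: [3.1, -14.5, -1.3]
opening: 0.34
grasp_force: 59.7
```

Request:
servo_tool(commands="0 0 0 -10 0 0 0; 0 0 0 -15 0 0 0; 0 0 0 -20 0 -10 0; 0 0 0 -20 0 -25 0; 0 0 0 -20 0 -25 0")

```text
time_s: 7.78
eef_pos: [0.5459, 0.1201, 0.111]
eef_rot: [-0.0, 0.621, 0.783, 0.0]
wrist_force: [0.7, -0.1, -1.3]
opening: 0.337
grasp_force: 59.6
```

```bash
python3 -c "
from h import *
plan([.647,-.121,.125],1.423,10)
s=camera('scene');u,v=map(int,proj('scene',[.55,.1,.12]));print(u,v)
b=cv2.resize(s[v-55:v+55,u-70:u+70],None,fx=5,fy=5)
cv2.imwrite('pics/g4.png',b)"
```

```text
pos [0.5459 0.1201 0.111 ] yaw 1.8004 t 7.775 F [ 0.7 -0.1 -1.3] turn [ 0.    -0.     0.377] q [ 0.    0.28  1.75  0.    1.11 -0.23]
0.0 -0.0 0.038 -25.8 4.4 -1.4
0.0 -0.0 0.038 -25.6 5.3 -1.4
0.0 -0.0 0.038 -25.4 6.3 -1.4
0.0 -0.0 0.038 -25.1 7.2 -1.4
0.0 -0.0 0.038 -24.8 8.2 -1.4
0.0 -0.0 0.038 -24.5 9.1 -1.4
0.0 -0.0 0.038 -24.1 10.0 -1.4
0.0 -0.0 0.038 -23.7 10.9 -1.4
0.0 -0.0 0.038 -23.3 11.8 -1.4
0.0 -0.0 0.038 -22.9 12.7 -1.4
306 218
```

View pics/g4.png

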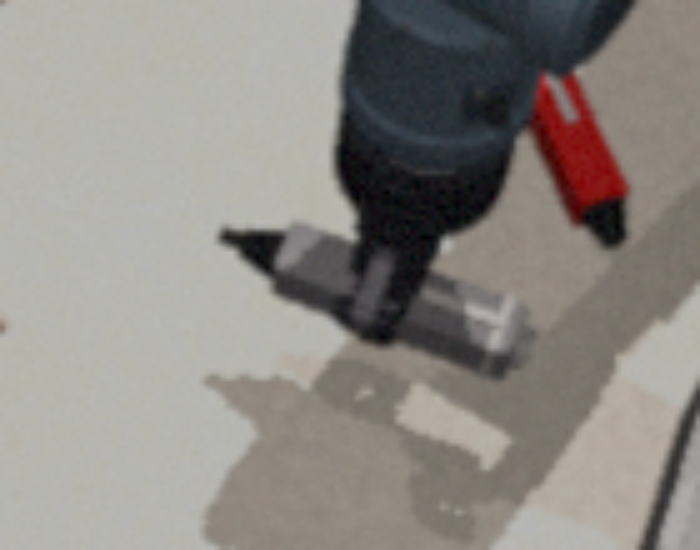

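Tip is out (pixel 281,210) and the button is in (342,232). I'll check the centre against the TCP, then move on.

```bash
python3 -c "
from h import *
p=get_obs()['eef_pos'];yaw=1.8004;ex=np.array([np.cos(yaw),np.sin(yaw),0]);ey=np.array([-ex[1],ex[0],0])
for n,c in((( 225,234),.092),((530,347),-.066)):
    X=ray('scene',236+n[0]/5-.4,163+n[1]/5-.4,.120);print(X,(X-p)@ex+c,(X-p)@ey)"
```

```text
[0.56668847 0.03606033 0.12      ] 0.00812527506353243 0.0014588858234231648
[0.53006009 0.18669858 0.12      ] 0.005146590342388846 0.0028420128790710175
```

Request:
servo_tool(commands="0 0 0.038 -26 4.5 -1.5 0; 0 0 0.038 -25.5 5.5 -1.5 0; 0 0 0.038 -25.5 6.5 -1.5 0; 0 0 0.038 -25 7 -1.5 0; 0 0 0.038 -25 8 -1.5 0")

```text
time_s: 8.45
eef_pos: [0.5966, -0.0006, 0.1177]
eef_rot: [0.0, 0.693, 0.721, 0.0]
wrist_force: [-0.4, 0.1, -0.9]
opening: 0.34
grasp_force: 59.7
```

Request:
servo_tool(commands="0 0 0.038 -24.5 9 -1.5 0; 0 0 0.038 -24 10 -1.5 0; 0 0 0.038 -23.5 11 -1.5 0; 0 0 0.038 -23.5 12 -1.5 0; 0 0 0.038 -23 12.5 -1.5 0")

```text
time_s: 9.07
eef_pos: [0.6471, -0.1215, 0.1248]
eef_rot: [-0.0, 0.759, 0.651, 0.0]
wrist_force: [0.2, 0.6, -1.5]
opening: 0.338
grasp_force: 59.7
```

```bash
python3 -c "
from h import *
plan([.647,-.127,.060],1.423,5)
t=camera('top');s=camera('scene')
u,v=map(int,proj('top',[.647,-.125,.08]));a=cv2.resize(t[v-50:v+50,u-55:u+55],None,fx=3.6,fy=3.6)
u,v=map(int,proj('scene',[.647,-.125,.08]));b=cv2.resize(s[v-50:v+50,u-55:u+55],None,fx=3.6,fy=3.6);print(u,v)
cv2.imwrite('pics/g5.png',np.hstack([a,b]))"
```

```text
pos [ 0.6471 -0.1215  0.1248] yaw 1.4184 t 9.075 F [ 0.2  0.6 -1.5] turn [-0.    -0.    -0.005] q [-0.37  0.46  1.47  0.    1.21 -0.21]
-0.0 -0.0 -0.001 -1.1 0.2 13.0
-0.0 -0.0 -0.001 -1.1 0.2 13.0
-0.0 -0.0 -0.001 -1.1 0.2 13.0
-0.0 -0.0 -0.001 -1.1 0.2 13.0
-0.0 -0.0 -0.001 -1.1 0.1 13.0
210 206
```

View pics/g5.png

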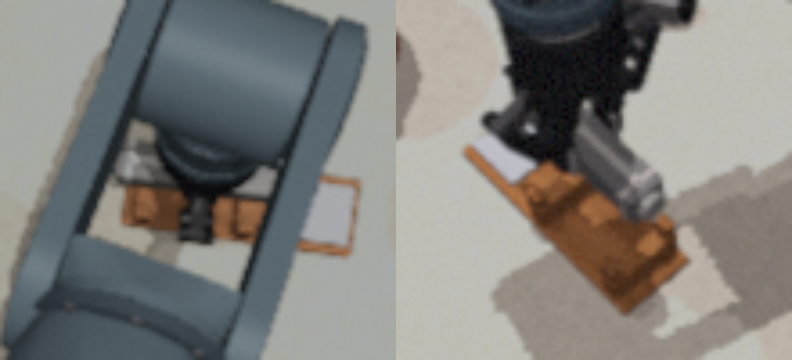

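Crayon is over the rest, with its tip on the tile side. I'll drop to just above the prongs and take a closer look.

Request:
servo_tool(commands="0 0 0 -1.5 0 13 0; 0 0 0 -1.5 0 13 0; 0 0 0 -1.5 0 13 0; 0 0 0 -1.5 0 13 0; 0 0 0 -1.5 0 10 0")

```text
time_s: 9.8
eef_pos: [0.645, -0.127, 0.0615]
eef_rot: [-0.0, 0.758, 0.652, -0.0]
wrist_force: [0.1, -0.5, -0.8]
opening: 0.338
grasp_force: 59.6
```

```bash
python3 -c "
from h import *
plan([.6463,-.129,.041],1.423,4)
t=camera('top');s=camera('scene')
u,v=map(int,proj('top',[.647,-.125,.05]));print(u,v);a=cv2.resize(t[v-35:v+35,u-45:u+45],None,fx=4,fy=4)
u,v=map(int,proj('scene',[.647,-.125,.05]));b=cv2.resize(s[v-35:v+35,u-45:u+45],None,fx=4.8,fy=4.8,interpolation=cv2.INTER_CUBIC);print(u,v)
a=cv2.copyMakeBorder(a,0,b.shape[0]-a.shape[0],0,0,0)
cv2.imwrite('pics/g6.png',np.hstack([a,b]))"
```

```text
pos [ 0.645  -0.127   0.0615] yaw 1.4212 t 9.8 F [ 0.1 -0.5 -0.8] turn [-0.001 -0.    -0.002] q [-0.37  0.54  1.5  -0.    1.1  -0.22]
-0.0 -0.0 -0.0 -0.5 0.4 5.1
-0.0 -0.0 -0.0 -0.5 0.4 5.1
-0.0 -0.0 -0.0 -0.5 0.4 5.1
-0.0 -0.0 -0.0 -0.5 0.4 5.1
277 159
211 211
```

View pics/g6.png

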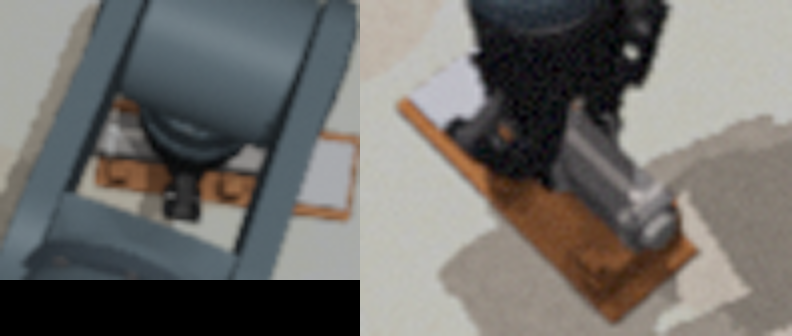

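```bash
python3 -c "
from h import *
o=np.array([.647,-.124,0]);y=1.423;ex=np.array([np.cos(y),np.sin(y),0]);ey=np.array([-ex[1],ex[0],0])
p=get_obs()['eef_pos'];print('tcp',(p-o)@ex,(p-o)@ey)
f=lambda x,yy,z:ray('scene',166+(x-360)/4.8-.4,176+yy/4.8-.4,z)
for nm,c,z in(('buttonend',(663,224),.0705),('prong near tip',(595,262),.05),('collar mid',(640,212),.0705)):
    X=f(*c,z);print(nm,X,(X-o)@ex,(X-o)@ey)
g=lambda x,yy,z:ray('top',277-45+x/4-.4,159-35+yy/4-.4,z)
for nm,c,z in(('barrel top corner far',(107,110),.0855),('barrel top corner near',(98,153),.0855),('barrel right far',(262,143),.0855),('right near',(257,172),.0855),('prongL near',(115,170),.05)):
    X=g(*c,z);print(nm,X,(X-o)@ex,(X-o)@ey)
"
```

```text
tcp -0.0033347644435420066 0.0021659811767671963
buttonend [ 0.65207383 -0.06194578  0.0705    ] 0.062124870098426425 0.004119514413544824
prong near tip [ 0.68404369 -0.08440823  0.05      ] 0.044615152633353 -0.030809601233674773
collar mid [ 0.65385368 -0.07623387  0.0705    ] 0.048254652245557715 0.0002550268401809413
barrel top corner far [ 0.66680318 -0.07057843  0.0855    ] 0.05575535873082699 -0.01172049073388805
barrel top corner near [ 0.63623912 -0.06379197  0.0855    ] 0.05796701199620874 0.01950972784718847
barrel right far [ 0.64168034 -0.17951193  0.0855    ] -0.055690109314370205 -0.0029129589669498863
right near [ 0.62112054 -0.17554757  0.0855    ] -0.05479657538041474 0.01800648361203824
prongL near [ 0.62922828 -0.07603712  0.05      ] 0.04482294120797789 0.024640931771792215
```

Request:
servo_tool(commands="0 0 0 1 2.5 0 0; 0 0 0 0 0 5 0; 0 0 0 0 0 5 0; 0 0 0 0 0 4 0; 0 0 0 0 0 2 0")

```text
time_s: 10.52
eef_pos: [0.6477, -0.1266, 0.0463]
eef_rot: [-0.0, 0.758, 0.652, -0.0]
wrist_force: [0.8, 0.3, -0.4]
opening: 0.336
grasp_force: 59.6
```

Request:
servo_tool(commands="0 0 0 0 0 1.5 0; 0 0 0 0 0 1.5 0; 0 0 0 0 0 0 0")

```text
time_s: 10.9
eef_pos: [0.648, -0.1267, 0.0437]
eef_rot: [-0.0, 0.758, 0.652, -0.0]
wrist_force: [0.0, 0.4, -1.3]
opening: 0.338
grasp_force: 59.6
```

No contact yet, so it is below the prong tops and free.

Request:
servo_tool(commands="0 0 0 0 0 1 0; 0 0 0 0 0 1 0; 0 0 0 0 0 0 0")

```text
time_s: 11.28
eef_pos: [0.6479, -0.1266, 0.0417]
eef_rot: [-0.0, 0.758, 0.652, -0.0]
wrist_force: [-0.5, -0.6, -2.1]
opening: 0.339
grasp_force: 59.6
```

Request:
servo_tool(commands="0 0 0 0 0 1 0; 0 0 0 0 0 0 0")

```text
time_s: 11.52
eef_pos: [0.6479, -0.1266, 0.0407]
eef_rot: [-0.0, 0.758, 0.652, -0.0]
wrist_force: [-0.6, 0.4, -1.6]
opening: 0.336
grasp_force: 59.6
```

Request:
servo_tool(commands="0 0 0 0 0 1 0; 0 0 0 0 0 0 0")

```text
time_s: 11.78
eef_pos: [0.6482, -0.1267, 0.04]
eef_rot: [0.0, 0.758, 0.652, 0.0]
wrist_force: [-0.5, -0.0, 0.0]
opening: 0.338
grasp_force: 59.8
```

Request:
servo_tool(commands="0 0 0 0 0 0.5 0; 0 0 0 0 0 0 0")

```text
time_s: 12.02
eef_pos: [0.6482, -0.1267, 0.04]
eef_rot: [0.0, 0.758, 0.652, 0.0]
wrist_force: [-3.2, 1.3, 5.4]
opening: 0.344
grasp_force: 60.5
```

Request:
servo_tool(commands="0 0 0 0 0 0 0.45; 0 0 0 0 0 0 0.55; 0 0 0 0 0 0 0.65; 0 0 0 0 0 0 0.65")

```text
time_s: 12.52
eef_pos: [0.648, -0.1267, 0.0391]
eef_rot: [-0.0, 0.758, 0.652, -0.0]
wrist_force: [0.3, -0.0, -0.2]
opening: 0.652
grasp_force: 0.0
```

Request:
servo_tool(commands="0 0 0 0 0 -10 0.65; 0 0 0 0 0 -20 0.65; 0 0 0 0 0 -30 0.65; 0 0 0 0 0 -40 0.65; 0 0 0 0 0 -40 0.65")

```text
time_s: 13.15
eef_pos: [0.6483, -0.1268, 0.1824]
eef_rot: [0.001, 0.758, 0.652, 0.0]
wrist_force: [1.0, 0.4, 0.2]
opening: 0.649
grasp_force: 0.0
```

Request:
servo_tool(commands="0 0 0 30 40 -10 0.65; 0 0 0 30 40 0 0.65; 0 0 0 30 40 0 0.65; 0 0 0 30 40 0 0.65; 0 0 0 0 0 0 0.65")

```text
time_s: 13.78
eef_pos: [0.8258, -0.0291, 0.1882]
eef_rot: [-0.0, 0.757, 0.653, 0.0]
wrist_force: [-0.8, -0.7, 0.6]
opening: 0.653
grasp_force: 0.0
```

```bash
python3 -c "
from h import *
plan([.647,-.127,.060],1.423,1)
t=camera('top');s=camera('scene')
a=cv2.resize(t[130:200,235:335],None,fx=4,fy=4,interpolation=cv2.INTER_CUBIC)
b=cv2.resize(s[175:245,165:265],None,fx=4,fy=4,interpolation=cv2.INTER_CUBIC)
c=cv2.resize(t,(400,300));d=cv2.resize(s,(400,300))
cv2.imwrite('pics/g7.png',np.vstack([np.hstack([a,b]),np.hstack([c,d])]))"
```

```text
pos [ 0.8258 -0.0291  0.1882] yaw 1.4239 t 13.775 F [-0.8 -0.7  0.6] turn [-0.    -0.001  0.001] q [-0.18  0.78  0.85  0.    1.51 -0.03]
-0.0 -0.001 0.001 -123.1 -162.5 128.2
```

View pics/g7.png

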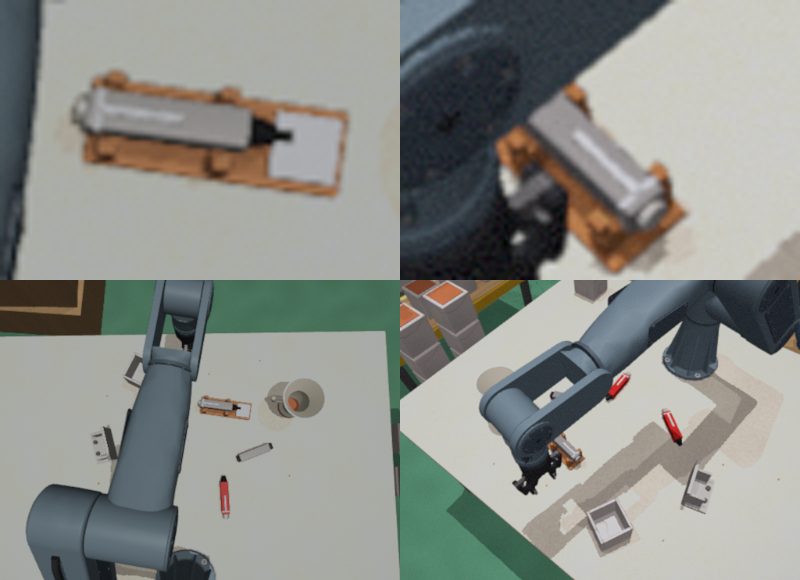

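```bash
python3 -c "
from h import *
o=np.array([.647,-.124,0]);y=1.423;ex=np.array([np.cos(y),np.sin(y),0]);ey=np.array([-ex[1],ex[0],0])
g=lambda x,yy,z:ray('top',235+x/4-.4,130+yy/4-.4,z)
for nm,c,z in(('btn',(74,112),.049),('tip',(293,136),.049),('bl',(98,91),.064),('bl2',(93,132),.064),('br',(252,109),.064),('br2',(248,149),.064),('prongs far',(228,92),.05),('near',(215,163),.05)):
    X=g(*c,z);print(nm,X,(X-o)@ex,(X-o)@ey)
"
```

```text
btn [ 0.65466368 -0.05528536  0.049     ] 0.06909405973628174 0.0025387044017095867
tip [ 0.63471886 -0.21434845  0.049     ] -0.09117198065626848 -0.0011573550092905467
bl [ 0.66713482 -0.07285423  0.064     ] 0.053553212509675624 -0.012383640419084487
bl2 [ 0.63740532 -0.06882912  0.064     ] 0.053156507011990164 0.017614477753098507
br [ 0.65243585 -0.18337295  0.064     ] -0.05792518678190966 -0.014119779358652206
br2 [ 0.62348919 -0.17987412  0.064     ] -0.058727152351789325 0.015026540767207434
prongs far [ 0.66757672 -0.16766902  0.05      ] -0.040162833051929143 -0.026783042070201147
near [ 0.61561238 -0.15716154  0.05      ] -0.03742211365289359 0.026162100374495262
```

```bash
python3 -c "
from bench import *
print(hand_in())"
```

```text
the job is handed in; nothing more can be done
None
```

The job is handed in: I pushed the crayon's button home against the bench stop (about 14 N) and released the crayon in both forks. By the last pictures it lies within about 2 mm of centre with its tip over the tile; the hand-in gave no verdict.

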